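# Fish a gripper jaw out of the autosampler slot

## Task

A small forked steel jaw has dropped into the slot between the two tray segments of the autosampler deck and lies under the clear splash guard. Take the bent rod from its stand, put its foot down the slot behind the jaw and turn it under the guard, and gently draw the jaw out of the mouth of the slot (towards the robot) until it lies flat, wholly clear of the slot, on the steel apron; then hang the rod back in its stand. Touch the jaw only with the rod, keep the rod upright, do not force anything, and leave the other things alone.

Things in the scene. Friction and masses are not known exactly. Their poses are not given: they have to be found in the camera images.
- deck: Fixed autosampler deck; lengths in mm in its frame. Origin on the bench below the guard's edge; x runs along the slot, away from its mouth; z up. Grey segment with vials: x -100..130, y 24..130, top z 50, caps to z 73. White segment: same x, y -170..-42, top z 58. The slot between, y -42..24, is open at both ends, mouth at x -100. Forcing = the rod pressing on deck or jaw above 12 N.
- guard_edge (a point): Middle of the free edge of the clear splash guard (deck x 15, y 0, z 44): a plate 4 mm thick, underside at z 42, that covers y -42..0 of the slot over its whole length, so from above only the slit y 0..24 is open.
- mouth (a point): Mouth of the slot (deck x -100, y 12, z 0). The slot's floor is a smooth steel chute (yields about 0.07 mm/N): level at z 3 in the back part, then a straight ramp rising 16 mm over 40 mm towards the mouth, then level at z 19 out to the apron. The chute's place along x changes and is NOT measured: the ramp's foot lies anywhere from deck x -120 to -30, so it must be felt.
- apron (a point): Middle of the steel apron before the mouth (deck x -200, y -9, z 19), the level end of the chute: 130 mm wide (y), reaching at least to deck x -235, top 19 mm above the bench.
- jaw_mid (a point): Centre, half-way up, of the dropped jaw: dark steel plate 40 mm long (its x), 30 wide, 7 thick, 45 to 90 g, its -x half split into two prongs that look towards the mouth. It starts flat on the chute's lower floor (centre at z 6.5), under the guard, at deck x 0..30, y about -20, turned up to 0.3 rad from the deck.
- rod_grip (a point): Middle of the handle of the bent rod (140 g): upright black square handle 24 x 24 mm, sides along the rod's x and y, from 27 mm below to 26 mm above this point; under it a collar 34 x 34 x 6, underside 33 mm below the point. From there a steel leg, 8 mm diameter, runs down on the handle's axis and bends 90 degrees into a foot along the rod's +x.
- rod_tip (a point): On the axis of the rod's foot, 4 mm short of its rounded end: rod x 42 mm from the leg's axis, 111 mm below the handle's middle. The foot is 8 mm thick; its underside is 115 mm below the handle's middle.
- stand_home (a point): Where the handle's middle belongs when the rod hangs in its stand, 128 mm above the bench, on the leg's axis; x and y axes are the stand's. The collar rests on the tines of the fork, the leg hangs in its slot and the foot points to +x, 13 mm above the bench.
- stand: Fixed fork stand, origin on the bench below stand_home. Top at z 95 mm; two tines 8 mm thick along x, from x -28 to 34, with a slot 18 mm wide between, open at +x; post at x -48. The rod can be lifted straight up (the foot passes up through the slot) and put back the same way, or slid out at +x after a small lift.
- reagent: Amber bottle, 70 mm diameter, 150 mm tall, bystander; origin under its centre.
- beaker: Glass beaker, 70 mm diameter, 90 mm tall, bystander.
- capjar: Low round tin, 40 mm diameter, 18 mm tall, on the white segment, bystander.
- vial_a: Small capped vial, 15 mm diameter, 32 mm tall, on the bench, bystander.
- vial_b: Another such vial, bystander.
- driver: Screwdriver lying on the bench, bystander.
- binbox: Open grey bin 110 x 160 x 50 mm, bystander.
Mind the look-alikes: they are no part of the job. Leave any purple look-alike of the part that bears rod_grip alone.

How it is judged:
On the way, in this order (a step that is already met when the one before it is completed fails the run):
1. the rod's foot is down the slot and turned under the guard, farther in than the jaw (y of rod_tip in the frame of deck below -0.01 m and z of rod_tip in the frame of deck below 0.034 m and x of rod_tip in the frame of jaw_mid above 0.02 m and x of jaw_mid in the frame of mouth above 0.08 m), for 0.1 s.
2. the jaw has been drawn clear of the slot's mouth onto the apron (x of jaw_mid in the frame of deck below -0.122 m and angle between jaw_mid's own z axis and vertical below 0.12 rad), for 0.2 s.
At the end, for the whole second after the job is handed in: The jaw lies flat (within 0.1 rad) and at rest on the apron, wholly out of the slot (its centre 22 mm or more before the mouth and still on the apron); the rod hangs upright at rest in its stand, its handle within 18 mm of its home (x of jaw_mid in the frame of deck between -0.235 and -0.122 m and y of jaw_mid in the frame of deck between -0.07 and 0.05 m and height (world z) of jaw_mid between 0.021 and 0.026 m and angle between each of jaw_mid, rod_grip's own z axis and vertical below 0.1 rad and distance between rod_grip and stand_home below 0.018 m and linear speed of each of jaw, rod below 0.01 m/s); the robot touches nothing.
It fails at once if the rod is wrenched over: its leg leans more than 0.15 rad (9 degrees) from upright (angle between rod_grip's own z axis and vertical above 0.15 rad).
It fails at once if the rod presses on the deck (walls, guard, chute) or on the jaw with more than 12 N (contact force between rod and deck above 12 N or contact force between rod and jaw above 12 N).
It fails at once if the gripper or the arm touches the jaw (contact force between any of the fingers, the arm and jaw above 0.2 N).
It fails at once if the gripper or arm leans on the deck (contact force between any of the fingers, the arm and deck above 20 N).
It fails at once if a bystander is disturbed (distance of any of reagent, beaker, capjar, vial_a, vial_b, driver, binbox from where it was at the start of the episode above 0.02 m).
It also fails if it takes over 72 s, if anything falls off the work surface, if the arm or the gripper's body presses on something with over 40 N, if the wrist force passes 120 N, or if a joint passes its speed limit or range.

## Robot

A 6-joint arm with a two-finger parallel gripper is mounted at the origin on the work surface. World frame = base frame: x ahead of the robot, y to its left, z up, the work surface at z = 0. Lengths are in m, angles in rad, forces in N, time in s.
With the tool pointing down it reaches from about 0.25 to 0.725 m from the base axis. Payload 4 kg.
Tool frame: the origin (TCP) lies at the very end of the fingers, on their centre line; the grasp point (between the pads) lies 19 mm behind it; z points along the fingers, x is the direction in which the jaws open and shut, and the axes are right-handed (so a half turn about z gives the same grasp; the last joint's range is limited). The gripper opens to 85 mm and grips with 20 to 120 N. Pads are 22 mm wide; open, the fingers measure 114 mm over their backs; the gripper's body (76 mm by 85 mm) begins 54 mm behind the grasp point. The pads swing forward as they close: fully open they stand 13 mm farther back than shut.
Start: joints at [-1.152, 0.241, 0.005, 1.335, 0, 1.571], TCP at [0.203, -0.457, 0.231] pointing down, gripper open.
Joint ranges: [-2.72, 2.72], [-1.05, 1.87], [-1.09, 1.28], [-1.99, 2.15], [-1.42, 1.44], [-3.14, 3.14]. Speed limits (rad/s): [2.79, 2.79, 3.14, 3.14, 3.14, 3.14].

## Interface

Orientations are given as a unit quaternion [x, y, z, w].
In Python, from workcell import sensors, vision, order gives the robot as it stands.
- The arm moves only by the tool step_arm, never from a script. Its argument "series" is a list of rows, each a list of 4 numbers: the shift along the tool's x, y, z in m, then the turn about the tool's z in rad. In form: [[x, y, z, roll], ...]. A call has exactly 8 rows; each row shifts and turns the commanded pose from where the row before left it, along the tool's axes as they then stand; what a row does not reach is not made up. A row lasts 1/10 s, in which the tool goes at most 50 mm and 8.59 degrees, less where a joint would pass 70% of its speed; a pose out of reach is approached as far as the arm can. A call with a gripper value outside its range is refused whole. "fingers" is the finger opening in m, from 0 to 0.0854, set as the call begins (left out, the last holds). The fingers move at their own pace and stop on an object; the grip force is fixed at half the most. Time passes only in rows, so rows that do not move let the fingers close, or fill a call up. It gives the time, the measured TCP pose, the force and the opening at its end, in the units of the state.
- sensors.get_obs(): the state, without advancing time (a new reading comes with each control period).
- vision.camera(name): name is "scene" or "top"; returns (picture, depth): 420x560x3 uint8, red, green, blue; 420x560 float32, m along the optical axis (not along the pixel's ray), 0 where there is no reading.
- vision.camera_info(name): a dict with "mtx" (3x3 intrinsics, pixels), "T" (4x4, takes a point from camera to world coordinates). Camera axes: x right, y up, looking along -z (the intrinsics and any distortion apply to the point x, -y, -z); pixel columns grow to the right and rows downward; lengths in m; the calibration is good to about 2 mm. A picture is of the moment at which its call begins. camera_info takes no time and is no camera call.
- order.job_done(): hands the job in, once; it reports no verdict.
The state is a dict: "clock": time; "joint_pos": joint angles; "joint_vel": joint speeds; "tau": joint torques, N m; "eef_pos": TCP position; "tool_rot": TCP orientation; "ft_force": force on the tool from outside, world axes, zero at the start; "ft_torque": the same for the moment, N m; "grip_width": finger opening in m.
Only numpy, scipy, OpenCV 4.12 (cv2) and the standard library are available. Lean on these libraries where they do the work, as an engineer would, in place of code of your own. Each camera call takes 0.05 s, during which the arm holds its last target. There are 200 camera calls.

## Working session

There is one attempt and no reset: what is moved stays moved. The work goes in short steps, Python scripts to look and compute and a tool call to move; the robot and the scene stay as the last step left them, time stands still between calls to the robot, and variables do not carry over. Pictures are saved under pics/ and viewed, about 8 in all and at most 12, crops included, and the job is handed in when it is done.

Besides the shell and the picture viewer there is one more tool, called after "Request:" as a command line: name --pt "numbers of a row" for each row, then --argument value for the rest. step_arm: Moves the arm, as the interface text tells. Its arguments: {"type":"object","properties":{"series":{"type":"array","items":{"type":"array","items":{"type":"number"}}},"fingers":{"type":"number"}},"required":["series"]}

```bash
mkdir -p pics; cat > h.py <<'E'
import numpy as np, cv2
from workcell import sensors, vision, order
def snap(name,tag):
    p,d=vision.camera(name); np.savez(f'pics/{tag}.npz',p=p,d=d); cv2.imwrite(f'pics/{tag}.png',p[:,:,::-1]); return p,d
def ray(name,u,v):
    i=vision.camera_info(name); K=np.array(i['mtx']);T=np.array(i['T'])
    r=np.linalg.inv(K)@np.array([u,v,1.]); return T[:3,3],T[:3,:3]@np.array([r[0],-r[1],-r[2]])
def at_z(name,u,v,z):
    o,r=ray(name,u,v); return o+r*(z-o[2])/r[2]
def at_d(name,u,v,d):
    o,r=ray(name,u,v); return o+r*d
def proj(name,P):
    i=vision.camera_info(name); K=np.array(i['mtx']);T=np.array(i['T'])
    c=T[:3,:3].T@(np.array(P)-T[:3,3]); q=K@np.array([c[0],-c[1],-c[2]]); return q[:2]/q[2]
E
ls; python3 - <<'E'
from h import *
for n in('scene','top'):
    snap(n,n+'0'); i=vision.camera_info(n); print(n,{k:np.round(v,3).tolist() for k,v in i.items()if k in('mtx','T')},i.keys())
o=sensors.get_obs(); print(o)
a=cv2.imread('pics/top0.png'); cv2.imwrite('pics/top0b.png',cv2.resize(a,(800,600),interpolation=cv2.INTER_CUBIC))
a=cv2.imread('pics/scene0.png'); cv2.imwrite('pics/scene0b.png',cv2.resize(a,(800,600),interpolation=cv2.INTER_CUBIC))
E
```

```text
h.py
pics
scene {'mtx': [[516.905, 0.0, 283.906], [0.0, 516.905, 216.012], [0.0, 0.0, 1.0]], 'T': [[-0.642, -0.561, 0.523, 1.201], [0.767, -0.486, 0.42, 0.548], [0.018, 0.67, 0.742, 1.142], [0.0, 0.0, 0.0, 1.0]]} dict_keys(['mtx', 'T'])
top {'mtx': [[393.125, 0.0, 285.137], [0.0, 393.125, 206.29], [0.0, 0.0, 1.0]], 'T': [[-0.02, 0.996, -0.086, 0.395], [-1.0, -0.021, -0.008, -0.02], [-0.01, 0.086, 0.996, 1.207], [0.0, 0.0, 0.0, 1.0]]} dict_keys(['mtx', 'T'])
{'clock': 0.1, 'joint_pos': array([-1.15195384e+00,  2.41368090e-01,  3.84163250e-03,  1.33516256e+00,
        2.33518076e-05,  1.57079039e+00]), 'joint_vel': array([-0.00050876, -0.00206723,  0.00209217, -0.00134043,  0.0003504 ,
        0.0010736 ]), 'tau': array([-3.11975118e-04, -3.73138547e+01,  2.53009665e+01,  1.08446355e-02,
       -5.18372212e-05, -1.25397953e-06]), 'eef_pos': array([ 0.20313062, -0.45626626,  0.23048013]), 'tool_rot': array([ 8.38661857e-01, -5.44651627e-01, -7.87299828e-04, -5.25224361e-04]), 'ft_force': array([-0.05154113, -0.44349491,  0.15416181]), 'ft_torque': array([-0.0379176 ,  0.02405748,  0.02796726]), 'grip_width': 0.08557032410113545}
```

View pics/top0b.png

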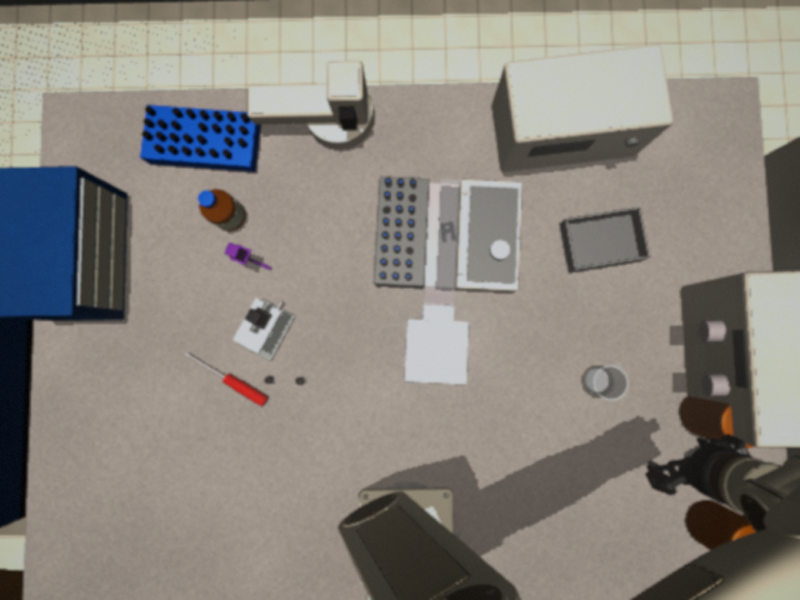

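View pics/scene0b.png

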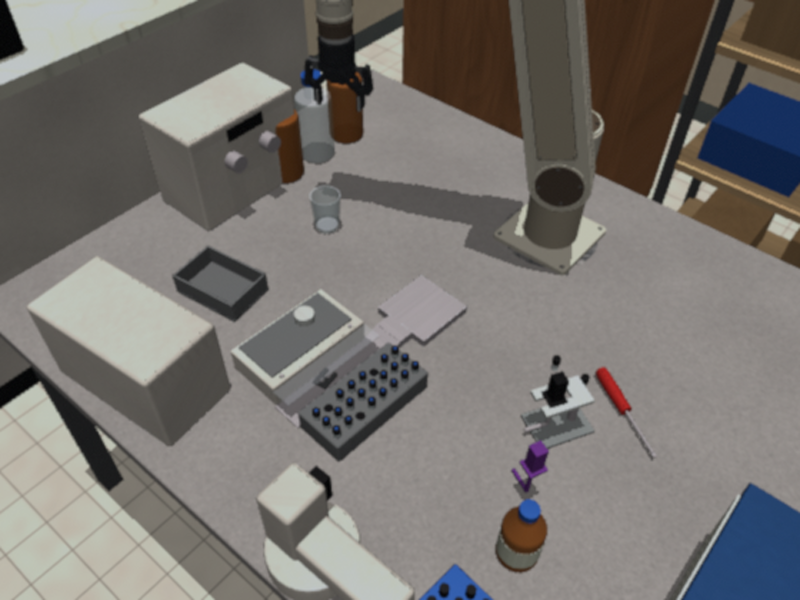

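The top view shows the deck (375–520, 175–290), with the jaw at about (447, 232) in the slot, the apron at (437, 350), the stand with the black handle at (262, 315) and the purple look-alike at (245, 255). The scene view agrees. I'll enlarge the deck and the stand.

```bash
python3 - <<'E'
from h import *
a=cv2.imread('pics/top0.png'); b=cv2.imread('pics/scene0.png')
def c(im,x0,y0,x1,y1,W,H): return cv2.resize(im[y0:y1,x0:x1],(W,H),interpolation=cv2.INTER_CUBIC)
# deck top crop: x 260..370, y 115..275 ->  x5 (550x800) too tall: x 255..375,y 118..278 scale 3.75
cv2.imwrite('pics/c1.png',np.hstack([c(a,255,118,375,278,450,600),np.vstack([c(a,160,200,210,255,350,385)[:300],c(b,355,240,425,315,350,375)[:300]])]))
E
```

```text
(no output)
```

View pics/c1.png

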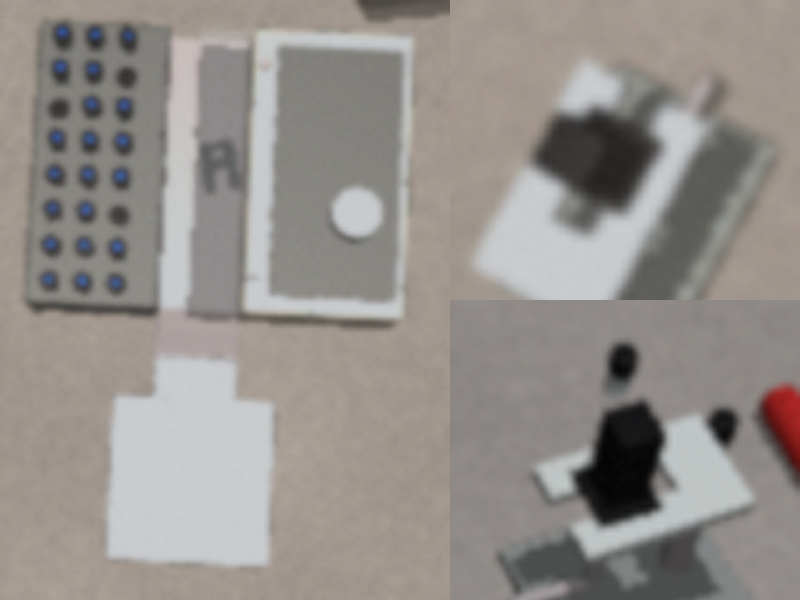

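The crop shows the jaw at (222, 165), with its prongs towards the mouth. There is a shade band at rows 310–358, which may be the ramp. The rod's foot points up and to the right (705, 95). Next I'll fit the poses.

```bash
cat > fit.py <<'E'
from h import *
from scipy.optimize import least_squares
C=lambda x,y:(255+x/3.75-.5+.13,118+y/3.75-.5+.13)
obs=[((40,22),(130,130,50)),((171,27),(130,24,50)),((28,301),(-100,130,50)),((158,306),(-100,24,50)),
((256,32),(130,-42,58)),((412,38),(130,-170,58)),((243,308),(-100,-42,58)),((403,318),(-100,-170,58)),
]
def f(p):
    c,s=np.cos(p[2]),np.sin(p[2]);r=[]
    for q,(x,y,z) in obs:
        w=at_z('top',*C(*q),z/1e3)
        r+=[w[0]-p[0]-(c*x-s*y)/1e3,w[1]-p[1]-(s*x+c*y)/1e3]
    return np.array(r)*1e3
if __name__=='__main__':
    s=least_squares(f,[.5,0,0]);print('deck',s.x,np.round(s.fun,1))
    p=s.x;R=np.array([[np.cos(p[2]),-np.sin(p[2])],[np.sin(p[2]),np.cos(p[2])]])
    todeck=lambda w:(R.T@(w[:2]-p[:2]))*1e3
    for q in[(115,397),(272,402),(268,565),(107,558)]:print('apron',todeck(at_z('top',*C(*q),.019)))
    for q in[(203,146),(237,141),(207,190),(240,188),(222,166)]:print('jaw',todeck(at_z('top',*C(*q),.010)))
    print('guard edge',todeck(at_z('top',*C(200,50),.046)),todeck(at_z('top',*C(189,305),.046)))
    for q in[(180,310),(180,358)]:print('band z3,z19',todeck(at_z('top',*C(*q),.003)),todeck(at_z('top',*C(*q),.019)))
    for n in('top','scene'):
        z=np.load(f'pics/{n}0.npz');d=z['d']
        o=[]
        for x in range(-230,131,10):
            v=[]
            for y in(6,10,14,18):
              w=np.r_[p[:2]+R@np.array([x,y])/1e3,.01]
              u=proj(n,w); a=np.round(u).astype(int)
              if d[a[1],a[0]]>0: v.append(at_d(n,a[0],a[1],d[a[1],a[0]])[2]*1e3)
            o.append((x,round(float(np.median(v)),1) if v else None))
        print(n,o)
    z=np.load('pics/top0.npz');d=z['d'];P=z['p']
    us,vs=np.meshgrid(np.arange(155,225),np.arange(195,260))
    W=np.array([at_d('top',u,v,d[v,u]) for u,v in zip(us.ravel(),vs.ravel())]);col=P[vs.ravel(),us.ravel()]
    h=W[:,2]
    for lo,hi in((.135,.175),(.11,.135),(.085,.105)):
        m=(h>lo)&(h<hi)
        if m.sum()>3:
            rect=cv2.minAreaRect((W[m,:2]*1e3).astype(np.float32)); print(lo,m.sum(),W[m].mean(0),rect,np.median(h[m]))
E
python3 fit.py
```

```text
deck [ 0.61035925 -0.07639973 -0.06998627] [-2.4 -0.3 -1.5  0.4  2.1 -3.5  3.3 -0.2 -4.8 -1.  -3.6  3.   4.2 -0.7
  2.7  2.3]
apron [-168.70694688   54.64173054]
apron [-166.45032432  -71.75669931]
apron [-296.40217336  -73.88477633]
apron [-297.39234894   54.58835731]
jaw [41.71782629 -7.29651839]
jaw [ 47.23547671 -35.0642743 ]
jaw [  5.23357471 -12.22354045]
jaw [  8.20212934 -39.20530543]
jaw [ 25.78966188 -23.64672576]
guard edge [1.11959721e+02 7.47450452e-02] [-94.22350644  -0.51976001]
band z3,z19 [-94.09103863   5.12887918] [-95.74861434   5.60464739]
band z3,z19 [-133.52203427    3.3033194 ] [-134.65560291    3.80334787]
top [(-230, 18.9), (-220, 18.9), (-210, 17.0), (-200, 19.3), (-190, 17.9), (-180, 18.6), (-170, 19.8), (-160, 18.4), (-150, 20.1), (-140, 20.1), (-130, 19.9), (-120, 12.8), (-110, 10.1), (-100, 2.4), (-90, 2.2), (-80, 1.4), (-70, 2.1), (-60, 0.9), (-50, 3.0), (-40, 1.9), (-30, 3.2), (-20, 1.7), (-10, 2.8), (0, 3.8), (10, 1.1), (20, 2.9), (30, 3.2), (40, 4.6), (50, 2.6), (60, 2.0), (70, 4.5), (80, 1.2), (90, 4.6), (100, 2.0), (110, 2.0), (120, 3.8), (130, 3.
[... 258 characters left out ...]
(-50, 45.1), (-40, 49.0), (-30, 46.0), (-20, 47.7), (-10, 46.3), (0, 46.2), (10, 48.1), (20, 48.7), (30, 45.3), (40, 43.6), (50, 46.2), (60, 48.8), (70, 43.6), (80, 46.3), (90, 47.7), (100, 45.2), (110, 46.8), (120, 46.0), (130, 1.8)]Traceback (most recent call last):
  File "fit.py", line 34, in <module>
    W=np.array([at_d('top',u,v,d[v,u]) for u,v in zip(us.ravel(),vs.ravel())]);col=P[vs.ravel(),us.ravel()]
                ~~~~^^^^^^^^^^^^^^^^^^
  File "h.py", line 11, in at_d
    o,r=ray(name,u,v); return o+r*d
        ~~~^^^^^^^^^^
  File "h.py", line 6, in ray
    i=vision.camera_info(name); K=np.array(i['mtx']);T=np.array(i['T'])
ValueError: time passes only in moves, steps and waits
```

Depth and shade agree that the ramp runs from about deck x −97 to −137. The deck corner residuals are larger than I'd like, so I'll refine with depth masks and measure the stand the same way.

```bash
python3 - <<'E'
s=open('h.py').read()
s=s.replace("def ray(name","_I={}\ndef info(n):\n    if n not in _I: _I[n]=vision.camera_info(n)\n    return _I[n]\ndef cloud(n,d):\n    i=info(n);K=np.array(i['mtx']);T=np.array(i['T']);v,u=np.indices(d.shape);c=np.stack([(u-K[0,2])/K[0,0]*d,-(v-K[1,2])/K[1,1]*d,-d],-1);return c@T[:3,:3].T+T[:3,3]\ndef ray(name",1)
s=s.replace("i=vision.camera_info(name);","i=info(name);")
open('h.py','w').write(s)
E
python3 - <<'E'
from h import *
z=np.load('pics/top0.npz');W=cloud('top',z['d']);P=z['p'].astype(int)
def rect(m,lab):
    n,L,st,_=cv2.connectedComponentsWithStats(m.astype(np.uint8),connectivity=4)
    k=1+st[1:,4].argmax();mm=L==k
    pts=(W[mm][:,:2]*1e3).astype(np.float32);r=cv2.minAreaRect(pts);print(lab,mm.sum(),st[k],np.round(r[0],1),np.round(r[1],1),round(r[2],1),'z',np.median(W[mm][:,2]).round(4),'mean',W[mm].mean(0).round(4));print(np.round(cv2.boxPoints(r)).tolist());return mm
sub=np.zeros(W.shape[:2],bool);sub[115:215,258:372]=1
h=W[...,2]
u=np.indices(h.shape)[1]
rect(sub&(h>.04)&(h<.085)&(u<303),'gray');rect(sub&(h>.047)&(h<.085)&(u>310),'white')
s2=np.zeros_like(sub);s2[195:260,155:215]=1
a=rect(s2&(h>.138)&(h<.175),'handle');rect(s2&(h>.085)&(h<.138),'plate+collar')
rect(s2&(h>.085)&(h<.175),'plate all')
print(np.round(h[205:245,165:206:2]*1e3).astype(int))
E
```

```text
gray 2685 [ 262  124   39   77 2685] [630.8  -1.3] [106.  230.2] 86.0 z 0.0502 mean [ 0.628  -0.0015  0.0534]
[[512.0, -46.0], [742.0, -62.0], [749.0, 43.0], [520.0, 60.0]]
white 3321 [ 315  126   51   78 3321] [ 619.1 -176.5] [142.6 231.4] 85.8 z 0.0568 mean [ 0.6157 -0.1821  0.0573]
[[499.0, -239.0], [729.0, -256.0], [740.0, -114.0], [509.0, -97.0]]
handle 92 [172 216  12  12  92] [451.4 279.6] [24.4 23.6] 60.5 z 0.1531 mean [0.4512 0.2786 0.152 ]
[[435.0, 275.0], [456.0, 263.0], [468.0, 284.0], [447.0, 296.0]]
plate+collar 550 [164 209  34  39 550] [436.6 288. ] [58.6 94.2] 61.0 z 0.0956 mean [0.432  0.2864 0.0972]
[[381.0, 285.0], [464.0, 240.0], [492.0, 291.0], [410.0, 336.0]]
plate all 644 [164 209  34  39 644] [436.6 288. ] [58.6 94.2] 61.0 z 0.0962 mean [0.4348 0.2853 0.1051]
[[381.0, 285.0], [464.0, 240.0], [492.0, 291.0], [410.0, 336.0]]
[[  -1   -2    1    1   -3    3    0    1    2    0    1    1    5   -3
    -1    2   -1    1    1   -3   -1]
 [  -3   -3    3    0    3    1   -1   -1   -1   -2   -1   -1   -4   -2
    -1    3    1    1   -3    0    0]
 [   0   -2    4    
[... 3460 characters left out ...]
6
    10    3    8    2    3    1    4]
 [   0   95   98   92   95   93   89   94   95   96   97   10    6    8
     5    6    7    1   -3    0   -2]
 [   0   11   95   98   98   97   94   97   98   94   92   10    6    9
    11   10    2    2    1   -2    0]
 [  -1    1    8   95   97   96   97   93   99   94   11    5    8   11
     7    9   -1 1207    4    2   -1]
 [   3   -1   -2   94   96   95   96   94   95   94    9    8    6    9
    10    8    1    5    1   -1    2]
 [   3   -3    3    3   98   96   98   94   96   92    7    3   11    8
     8    2   -4    1    6    1    3]
 [   1    4    2    0    6   94   98   95   96   89   12    8    4    7
     7    4   -1    2    1    2    2]]
```

The deck is firm: origin (0.6105, −0.077), yaw −0.070, and the segment sizes match (106 × 230). The jaw sits at deck (25.5, −23.5). Next I'll refine the handle from both cameras, write a row planner and start moving.

```bash
cat >> h.py <<'E'
DO=np.array([.6105,-.077]);DY=-.070
DR=np.array([[np.cos(DY),-np.sin(DY)],[np.sin(DY),np.cos(DY)]])
def d2w(x,y): return DO+DR@np.array([x,y])/1e3
def w2d(w): return DR.T@(np.asarray(w)[:2]-DO)*1e3
def phi(q):
    from scipy.spatial.transform import Rotation as R
    x=R.from_quat(q).as_matrix()[:,0]; return np.arctan2(x[1],x[0])
def plan(p0,f0,p1,f1,n):
    p0=np.array(p0);d=(np.array(p1)-p0)/n;df=(f1-f0)/n;out=[]
    for k in range(n):
        f=f0+k*df;c,s=np.cos(f),np.sin(f)
        out.append([round(float(v),4) for v in(d[0]*c+d[1]*s,d[0]*s-d[1]*c,-d[2],-df)])
    print('rows',out)
def now():
    o=sensors.get_obs();f=phi(o['tool_rot']);print('t',round(o['clock'],2),'p',np.round(o['eef_pos'],4),'phi',round(f,4),'F',np.round(o['ft_force'],2),'T',np.round(o['ft_torque'],3),'g',round(o['grip_width'],4),'q6',round(o['joint_pos'][5],3),'rot',np.round(o['tool_rot'],4));return o['eef_pos'],f
E
python3 - <<'E'
from h import *
for n in('top','scene'):
    z=np.load(f'pics/{n}0.npz');W=cloud(n,z['d']);h=W[...,2]
    near=(np.hypot(W[...,0]-.45,W[...,1]-.28)<.045)
    m=near&(h>.146)&(h<.165);r=cv2.minAreaRect((W[m][:,:2]*1e3).astype(np.float32));print(n,m.sum(),W[m].mean(0).round(4),r)
    t=(np.hypot(W[...,0]-.49,W[...,1]-.256)<.03)&(h>.014)&(h<.03);print('tip pts',t.sum(),W[t].round(3)[:14].tolist())
p,f=now()
plan(p,f,[.40,-.08,.25],f+1.2,8); plan([.40,-.08,.25],f+1.2,[.451,.279,.21],-.505+np.pi/2,8)
E
```

```text
top 85 [0.4513 0.2789 0.153 ] ((451.34246826171875, 279.679931640625), (24.399383544921875, 23.493173599243164), 61.50700378417969)
tip pts 16 [[0.489, 0.259, 0.023], [0.489, 0.257, 0.02], [0.486, 0.263, 0.021], [0.486, 0.26, 0.022], [0.486, 0.256, 0.024], [0.483, 0.263, 0.021], [0.483, 0.261, 0.017], [0.484, 0.258, 0.015], [0.48, 0.265, 0.024], [0.48, 0.263, 0.019], [0.48, 0.261, 0.017], [0.477, 0.266, 0.019], [0.477, 0.263, 0.021], [0.477, 0.261, 0.018]]
scene 93 [0.4567 0.2823 0.1507] ((455.0943298339844, 282.2594299316406), (26.432819366455078, 25.78486442565918), 58.32294464111328)
tip pts 29 [[0.471, 0.27, 0.018], [0.47, 0.272, 0.019], [0.466, 0.273, 0.016], [0.478, 0.265, 0.017], [0.476, 0.267, 0.017], [0.476, 0.27, 0.02], [0.472, 0.271, 0.017], [0.472, 0.274, 0.018], [0.471, 0.276, 0.019], [0.485, 0.261, 0.017], [0.484, 0.263, 0.017], [0.485, 0.266, 0.021], [0.484, 0.268, 0.022], [0.477, 0.268, 0.014]]
t 0.1 p [ 0.2031 -0.4563  0.2305] phi -1.1519 F [-0.05 -0.44  0.15] T [-0.038  0.024  0.028] g 0.0856 q6 1.571 rot [ 8.387e-01 -5.447e-01 -8.000e-04 -5.000e-04]
rows [[-0.033, -0.0416, -0.0024, -0.15], [-0.0264, -0.0461, -0.0024, -0.15], [-0.0192, -0.0495, -0.0024, -0.15], [-0.0116, -0.0518, -0.0024, -0.15], [-0.0037, -0.053, -0.0024, -0.15], [0.0042, -0.0529, -0.0024, -0.15], [0.0121, -0.0517, -0.0024, -0.15], [0.0197, -0.0493, -0.0024, -0.15]]
rows [[0.0085, -0.0445, 0.005, -0.1272], [0.0141, -0.0431, 0.005, -0.1272], [0.0195, -0.0409, 0.005, -0.1272], [0.0245, -0.0381, 0.005, -0.1272], [0.0291, -0.0347, 0.005, -0.1272], [0.0333, -0.0307, 0.005, -0.1272], [0.0369, -0.0263, 0.005, -0.1272], [0.04, -0.0214, 0.005, -0.1272]]
```

Request:
step_arm --pt "-0.03 -0.038 -0.003 -0.145" --pt "-0.024 -0.042 -0.003 -0.145" --pt "-0.017 -0.045 -0.003 -0.145" --pt "-0.01 -0.047 -0.003 -0.145" --pt "-0.003 -0.048 -0.003 -0.145" --pt "0.004 -0.048 -0.003 -0.145" --pt "0.011 -0.047 -0.003 -0.145" --pt "0.018 -0.045 -0.003 -0.145" --fingers 0.0854

```text
clock: 0.9
eef_pos: [0.3899, -0.1169, 0.2553]
tool_rot: [1.0, 0.007, -0.0, 0.0]
ft_force: [1.3, -0.7, 0.7]
grip_width: 0.0858
```

```bash
python3 - <<'E'
from h import *
p,f=now(); plan(p,f,[.452,.28,.21],-.508+np.pi/2,8)
E
```

```text
t 0.9 p [ 0.3899 -0.1169  0.2553] phi 0.0138 F [ 1.32 -0.7   0.67] T [-0.033 -0.041 -0.021] g 0.0858 q6 1.266 rot [ 1.0e+00  6.9e-03 -1.0e-04  0.0e+00]
rows [[0.0085, -0.0495, 0.0057, -0.1311], [0.0149, -0.048, 0.0057, -0.1311], [0.021, -0.0456, 0.0057, -0.1311], [0.0268, -0.0425, 0.0057, -0.1311], [0.0321, -0.0386, 0.0057, -0.1311], [0.0369, -0.0341, 0.0057, -0.1311], [0.041, -0.029, 0.0057, -0.1311], [0.0445, -0.0234, 0.0057, -0.1311]]
```

Request:
step_arm --pt "0.008 -0.048 0.006 -0.131" --pt "0.014 -0.047 0.006 -0.131" --pt "0.021 -0.045 0.006 -0.131" --pt "0.026 -0.042 0.006 -0.131" --pt "0.032 -0.038 0.006 -0.131" --pt "0.036 -0.034 0.006 -0.131" --pt "0.04 -0.029 0.006 -0.131" --pt "0.044 -0.023 0.006 -0.131"

```text
clock: 1.7
eef_pos: [0.4511, 0.2732, 0.2067]
tool_rot: [0.862, 0.506, -0.0, 0.0]
ft_force: [1.2, 0.4, 0.3]
grip_width: 0.0851
```

Request:
step_arm --pt "0 0 0 0" --pt "0 0 0 0" --pt "0 0 0 0" --pt "0 0 0 0" --pt "0 0 0 0" --pt "0 0 0 0" --pt "0 0 0 0" --pt "0 0 0 0"

```text
clock: 2.5
eef_pos: [0.4516, 0.2709, 0.2075]
tool_rot: [0.864, 0.504, 0.0, -0.0]
ft_force: [-0.3, 0.4, 0.3]
grip_width: 0.0851
```

```bash
python3 - <<'E'
from h import *
p,f=now(); plan(p,f,[.452,.28,.150],-.508+np.pi/2,4);plan(p,f,[.452,.28,.112],-.508+np.pi/2,8)
E
```

```text
t 2.5 p [0.4516 0.2709 0.2075] phi 1.0553 F [-0.33  0.38  0.35] T [ 0.04  -0.019  0.001] g 0.0851 q6 1.056 rot [ 8.640e-01  5.035e-01  1.000e-04 -0.000e+00]
rows [[0.002, -0.001, 0.0144, -0.0019], [0.002, -0.001, 0.0144, -0.0019], [0.002, -0.001, 0.0144, -0.0019], [0.002, -0.001, 0.0144, -0.0019]]
rows [[0.001, -0.0005, 0.0119, -0.0009], [0.001, -0.0005, 0.0119, -0.0009], [0.001, -0.0005, 0.0119, -0.0009], [0.001, -0.0005, 0.0119, -0.0009], [0.001, -0.0005, 0.0119, -0.0009], [0.001, -0.0005, 0.0119, -0.0009], [0.001, -0.0005, 0.0119, -0.0009], [0.001, -0.0005, 0.0119, -0.0009]]
```

Request:
step_arm --pt "0.002 -0.001 0.015 0" --pt "0.002 -0.001 0.015 0" --pt "0.002 -0.001 0.015 0" --pt "0.002 -0.001 0.015 0" --pt "0 0 0.015 0" --pt "0 0 0.012 0" --pt "0 0 0.008 0" --pt "0 0 0 0"

```text
clock: 3.3
eef_pos: [0.4512, 0.2797, 0.1111]
tool_rot: [0.864, 0.504, -0.001, 0.0]
ft_force: [0.4, -0.2, 0.0]
grip_width: 0.0856
```

```bash
python3 - <<'E'
from h import *
p,f=now()
a,_=snap('scene','s1');b,_=snap('top','t1')
c=lambda im,x0,y0,x1,y1:cv2.resize(im[y0:y1,x0:x1,::-1],(400,600),interpolation=cv2.INTER_CUBIC)
cv2.imwrite('pics/g1.png',np.hstack([c(a,330,190,450,370),c(b,150,175,230,295)]))
E
```

```text
t 3.3 p [0.4512 0.2797 0.1111] phi 1.0559 F [ 0.38 -0.18  0.02] T [-0.018  0.04  -0.015] g 0.0856 q6 1.07 rot [ 0.8638  0.5038 -0.0012  0.    ]
```

View pics/g1.png

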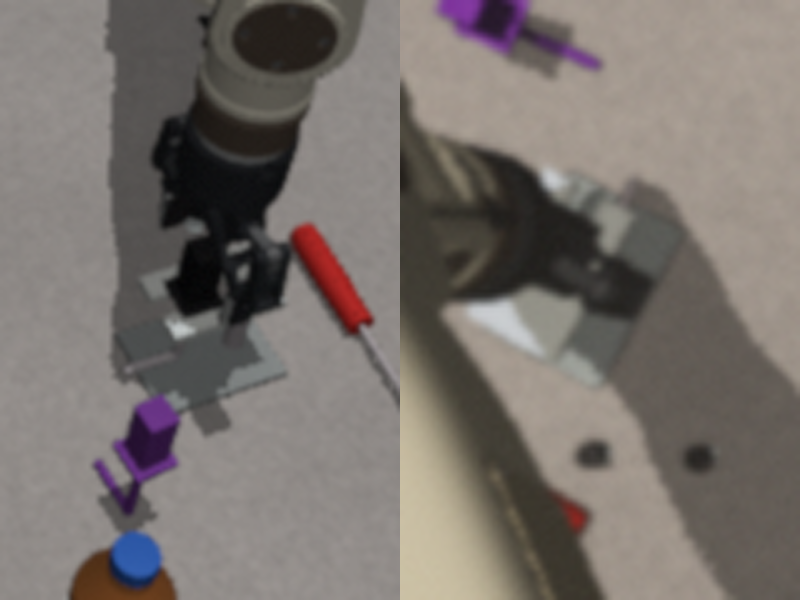

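The fingers straddle the black handle at (200, 270), and the purple rod is well clear at (150, 440). I'll close and check the width.

Request:
step_arm --pt "0 0 0 0" --pt "0 0 0 0" --pt "0 0 0 0" --pt "0 0 0 0" --pt "0 0 0 0" --pt "0 0 0 0" --pt "0 0 0 0" --pt "0 0 0 0" --fingers 0.0

```text
clock: 4.2
eef_pos: [0.4523, 0.2804, 0.1127]
tool_rot: [0.864, 0.504, 0.0, -0.0]
ft_force: [0.4, 0.2, 3.9]
grip_width: 0.0232
```

```bash
python3 -c "
from h import *
now()"
```

```text
t 4.2 p [0.4523 0.2804 0.1127] phi 1.056 F [0.35 0.2  3.95] T [-0.019  0.03   0.04 ] g 0.0232 q6 1.07 rot [ 8.638e-01  5.038e-01  5.000e-04 -0.000e+00]
```

Request:
step_arm --pt "0 0 -0.004 0" --pt "0 0 -0.008 0" --pt "0 0 -0.014 0" --pt "0 0 -0.018 0" --pt "0 0 -0.018 0" --pt "0 0 -0.018 0" --pt "0 0 -0.018 0" --pt "0 0 -0.012 0"

```text
clock: 5.0
eef_pos: [0.4522, 0.2803, 0.2238]
tool_rot: [0.864, 0.504, 0.001, -0.0]
ft_force: [0.3, -0.2, -2.9]
grip_width: 0.0232
```

```bash
python3 - <<'E'
from h import *
p,f=now()
for n in('top','scene'):
    _,d=snap(n,n+'2');W=cloud(n,d);h=W[...,2]
    t=(np.hypot(W[...,0]-.475,W[...,1]-.268)<.045)&(h>.112)&(h<.15);print(n,t.sum());print(W[t].round(3)[:60].tolist())
E
```

```text
t 5.0 p [0.4522 0.2803 0.2238] phi 1.056 F [ 0.32 -0.18 -2.88] T [ 0.034 -0.032  0.035] g 0.0232 q6 1.07 rot [ 8.638e-01  5.038e-01  6.000e-04 -0.000e+00]
top 49
[[0.489, 0.261, 0.135], [0.489, 0.259, 0.13], [0.489, 0.255, 0.135], [0.487, 0.261, 0.131], [0.486, 0.257, 0.136], [0.487, 0.257, 0.127], [0.484, 0.264, 0.132], [0.483, 0.261, 0.134], [0.484, 0.259, 0.132], [0.481, 0.267, 0.131], [0.481, 0.263, 0.134], [0.481, 0.261, 0.132], [0.481, 0.259, 0.13], [0.478, 0.266, 0.133], [0.478, 0.264, 0.132], [0.478, 0.261, 0.132], [0.476, 0.27, 0.13], [0.476, 0.268, 0.129], [0.475, 0.264, 0.133], [0.476, 0.263, 0.123], [0.473, 0.269, 0.134], [0.473, 0.266, 0.134], [0.473, 0.265, 0.126], [0.47, 0.272, 0.132], [0.47, 0.269, 0.132], [0.47, 0.266, 0.135], [0.47, 0.265, 0.13], [0.467, 0.272, 0.131], [0.467, 0.27, 0.131], [0.468, 0.268, 0.128], [0.465, 0.275, 0.132], [0.464, 0.271, 0.135], [0.465, 0.269, 0.132], [0.462, 0.279, 0.127], [0.462, 0.275, 0.131], [0.462, 0.272, 0.131], [0.462, 0.27, 0.13], [0.459, 0.277, 0.134], [0.459, 0.276, 0.128], [0.459, 0.273, 0.13], [0.457, 0.281, 0.129], [0.457,
[... 841 characters left out ...]
], [0.469, 0.275, 0.13], [0.47, 0.277, 0.133], [0.467, 0.279, 0.131], [0.465, 0.28, 0.13], [0.464, 0.283, 0.132], [0.458, 0.283, 0.125], [0.456, 0.285, 0.125], [0.483, 0.263, 0.13], [0.48, 0.265, 0.129], [0.478, 0.267, 0.128], [0.478, 0.269, 0.13], [0.474, 0.27, 0.126], [0.477, 0.273, 0.132], [0.475, 0.275, 0.132], [0.474, 0.277, 0.133], [0.469, 0.278, 0.129], [0.47, 0.28, 0.132], [0.461, 0.28, 0.122], [0.461, 0.282, 0.124], [0.493, 0.261, 0.134], [0.491, 0.263, 0.134], [0.486, 0.263, 0.128], [0.488, 0.266, 0.134], [0.483, 0.267, 0.13], [0.483, 0.269, 0.131], [0.481, 0.271, 0.13], [0.481, 0.273, 0.133], [0.48, 0.275, 0.133], [0.476, 0.276, 0.13], [0.474, 0.278, 0.129], [0.493, 0.259, 0.129]]
```

The rod is lifted with the foot top at 0.132, as expected, so the foot's underside is TCP z − 0.100. Before moving I'll fit the ramp from depth, check the foot's direction and plan the transit.

```bash
python3 - <<'E'
from h import *
from scipy.optimize import least_squares
z=np.load('pics/top0.npz');W=cloud('top',z['d'])
D=(W[...,:2]-DO)@DR*1e3;h=W[...,2]*1e3
x,y=D[...,0],D[...,1]
m=((y>3)&(y<21)&(x>-160)&(x<100))|((y>-38)&(y<21)&(x>-165)&(x<-104)); m&=(h>-8)&(h<30)
X,H=x[m],h[m];Y=y[m]
r=least_squares(lambda p:p[1]+np.clip((p[0]-X)*.4,0,16)*p[2]-H,[-90,3,1],loss='soft_l1');print(r.x,np.std(r.fun))
r2=least_squares(lambda p:3+np.clip((p[0]-X)*.4,0,16)-H,[-90],loss='soft_l1');print(r2.x)
for a in range(-145,-80,5):
    k=(X>=a)&(X<a+5);print(a+2.5,k.sum(),H[k].mean().round(2) if k.any() else None)
W2=cloud('top',np.load('pics/top2.npz')['d']);t=(np.hypot(W2[...,0]-.48,W2[...,1]-.265)<.03)&(W2[...,2]>.12)&(W2[...,2]<.14)
Q=W2[t][:,:2];print(cv2.fitLine((Q*1e3).astype(np.float32),cv2.DIST_L2,0,.1,.1).ravel())
p,f=now(); q=d2w(62,12);print(q)
plan(p,f,[*q,.21],1.50,11)
E
```

```text
[-92.94369375   2.58979551   1.01104232] 2.2292886936462715
[-93.6086603]
-142.5 31 18.89
-137.5 31 18.3
-132.5 29 18.4
-127.5 32 16.61
-122.5 29 14.78
-117.5 31 13.05
-112.5 30 10.03
-107.5 29 8.29
-102.5 16 6.58
-97.5 9 3.94
-92.5 11 1.35
-87.5 7 1.6
-82.5 12 1.83
[  0.8588731   -0.51218843 471.5872     267.78333   ]
t 5.1 p [0.4529 0.2807 0.2243] phi 1.056 F [-0.74  0.76 -0.85] T [-0.023 -0.066 -0.023] g 0.0235 q6 1.07 rot [ 0.8638  0.5038  0.0018 -0.    ]
[ 0.67318748 -0.06936584]
rows [[-0.0178, 0.0331, 0.0013, -0.0404], [-0.0192, 0.0324, 0.0013, -0.0404], [-0.0205, 0.0316, 0.0013, -0.0404], [-0.0217, 0.0307, 0.0013, -0.0404], [-0.0229, 0.0298, 0.0013, -0.0404], [-0.0241, 0.0289, 0.0013, -0.0404], [-0.0253, 0.0279, 0.0013, -0.0404], [-0.0264, 0.0268, 0.0013, -0.0404], [-0.0274, 0.0257, 0.0013, -0.0404], [-0.0284, 0.0246, 0.0013, -0.0404], [-0.0294, 0.0234, 0.0013, -0.0404]]
```

The ramp foot is at about deck x −93.5 and its top at about −133.5. Now the transit to above the slit.

Request:
step_arm --pt "-0.018 0.033 0.001 -0.04" --pt "-0.019 0.032 0.001 -0.04" --pt "-0.02 0.032 0.001 -0.04" --pt "-0.022 0.031 0.001 -0.04" --pt "-0.023 0.03 0.001 -0.04" --pt "-0.024 0.029 0.001 -0.04" --pt "-0.025 0.028 0.001 -0.04" --pt "-0.026 0.027 0.001 -0.04"

```text
clock: 5.9
eef_pos: [0.613, 0.0244, 0.2128]
tool_rot: [0.772, 0.636, -0.001, -0.001]
ft_force: [0.8, 0.8, -1.8]
grip_width: 0.0234
```

Request:
step_arm --pt "-0.027 0.026 0.001 -0.04" --pt "-0.027 0.024 0.001 -0.04" --pt "-0.015 0.013 0 -0.04" --pt "-0.011 0.009 0 0" --pt "0 0 0 0" --pt "0 0 0 0" --pt "0 0 0 0" --pt "0 0 0 0"

```text
clock: 6.7
eef_pos: [0.6718, -0.0629, 0.2124]
tool_rot: [0.733, 0.681, -0.0, -0.0]
ft_force: [-0.1, -0.7, -0.4]
grip_width: 0.0233
```

```bash
python3 - <<'E'
from h import *
p,f=now(); print('deck',w2d(p)); plan(p,f,[*d2w(62,12),.192],1.50,2)
E
```

```text
t 6.7 p [ 0.6718 -0.0629  0.2124] phi 1.4973 F [-0.06 -0.7  -0.41] T [0.02  0.021 0.035] g 0.0233 q6 -0.02 rot [ 7.326e-01  6.807e-01 -0.000e+00 -2.000e-04]
deck [60.15104885 18.31584533]
rows [[-0.0032, 0.0009, 0.0102, -0.0013], [-0.0032, 0.0009, 0.0102, -0.0013]]
```

Request:
step_arm --pt "-0.003 0.001 0.008 -0.002" --pt "-0.003 0.001 0.008 0" --pt "0 0 0.008 0" --pt "0 0 0.003 0" --pt "0 0 0 0" --pt "0 0 0 0" --pt "0 0 0 0" --pt "0 0 0 0"

```text
clock: 7.5
eef_pos: [0.674, -0.0702, 0.1858]
tool_rot: [0.732, 0.681, 0.0, 0.0]
ft_force: [0.7, -0.3, -1.6]
grip_width: 0.0234
```

```bash
python3 - <<'E'
from h import *
p,f=now(); print('deck',w2d(p))
a,da=snap('top','t3');b,db=snap('scene','s3')
c=lambda im,x0,y0,x1,y1:cv2.resize(im[y0:y1,x0:x1,::-1],(400,600),interpolation=cv2.INTER_CUBIC)
cv2.imwrite('pics/g3.png',np.hstack([c(a,270,105,350,225),c(b,160,170,300,380)]))
for n,d in(('top',da),('scene',db)):
    W=cloud(n,d);D=(W[...,:2]-DO)@DR*1e3;h=W[...,2]*1e3
    m=(h>80)&(h<102)&(abs(D[...,1]-12)<14)&(D[...,0]>66)&(D[...,0]<120);print(n,m.sum(),np.c_[D[m],h[m]].round(1)[:30].tolist())
    if m.sum()>4:print(cv2.fitLine(D[m].astype(np.float32),cv2.DIST_L2,0,.1,.1).ravel())
E
```

```text
t 7.5 p [ 0.674  -0.0702  0.1858] phi 1.498 F [ 0.75 -0.34 -1.57] T [0.027 0.063 0.023] g 0.0234 q6 -0.031 rot [7.324e-01 6.809e-01 3.000e-04 3.000e-04]
deck [62.89686965 11.23632018]
top 0 []
scene 57 [[68.1, 10.3, 98.0], [68.4, 14.4, 97.9], [67.9, 18.0, 100.8], [69.7, 15.8, 96.3], [67.9, 17.4, 96.1], [72.1, 10.0, 88.9], [72.5, 14.9, 93.9], [70.3, 16.1, 92.9], [66.1, 14.6, 87.7], [77.4, 12.7, 92.2], [75.8, 14.6, 92.5], [72.9, 14.9, 90.2], [70.3, 15.5, 88.2], [67.5, 16.0, 86.0], [81.5, 13.6, 92.8], [78.2, 13.2, 89.3], [76.7, 15.4, 89.9], [75.1, 17.4, 90.3], [73.2, 19.0, 90.0], [85.6, 10.3, 89.4], [85.6, 14.6, 93.5], [83.0, 15.1, 91.5], [80.9, 16.5, 90.8], [79.2, 18.3, 90.9], [74.2, 15.7, 83.6], [91.5, 13.7, 94.0], [87.6, 12.5, 89.2], [86.3, 15.0, 90.3], [84.9, 17.2, 91.0], [81.8, 17.1, 88.0]]
[ 9.99700785e-01 -2.44620275e-02  8.76229706e+01  1.50004225e+01]
```

View pics/g3.png

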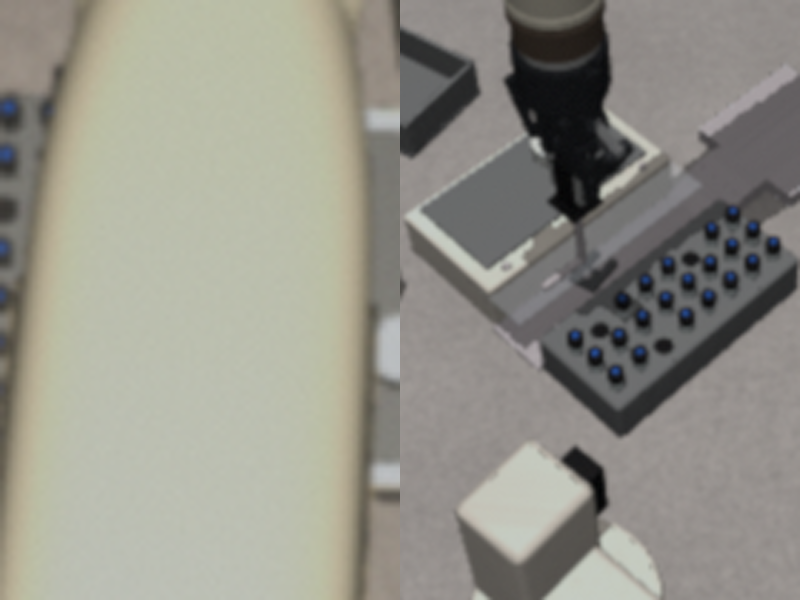

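The scene crop shows the leg at (580, 240) and the foot pointing inwards over the slit. Measured foot line is y ≈ 12 after allowing for the side-view bias. Descending.

Request:
step_arm --pt "0 0 0.01 0" --pt "0 0 0.01 0" --pt "0 0 0.01 0" --pt "0 0 0.01 0" --pt "0 0 0.01 0" --pt "0 0 0.006 0" --pt "0 0 0.004 0" --pt "0 0 0 0"

```text
clock: 8.4
eef_pos: [0.6734, -0.0701, 0.1245]
tool_rot: [0.732, 0.681, -0.0, -0.0]
ft_force: [0.5, 0.2, -0.3]
grip_width: 0.0236
```

```bash
python3 - <<'E'
from h import *
p,f=now(); print('deck',w2d(p))
E
```

```text
t 8.4 p [ 0.6734 -0.0701  0.1245] phi 1.498 F [ 0.49  0.19 -0.31] T [ 0.04  -0.009 -0.025] g 0.0236 q6 -0.031 rot [ 7.324e-01  6.809e-01 -4.000e-04 -5.000e-04]
deck [62.27129076 11.257759  ]
```

Request:
step_arm --pt "0 0 0.004 0.05" --pt "0 0 0 0.12" --pt "0 0 0 0.14" --pt "0 0 0 0.14" --pt "0 0 0 0.14" --pt "0 0 0 0.14" --pt "0 0 0 0.07" --pt "0 0 0 0"

```text
clock: 9.2
eef_pos: [0.6742, -0.0702, 0.1221]
tool_rot: [0.94, 0.342, 0.001, 0.0]
ft_force: [-0.4, -0.6, -1.3]
grip_width: 0.0234
```

```bash
python3 - <<'E'
from h import *
p,f=now(); print('deck',w2d(p))
E
```

```text
t 9.2 p [ 0.6742 -0.0702  0.1221] phi 0.6982 F [-0.37 -0.62 -1.31] T [ 0.01   0.01  -0.041] g 0.0234 q6 0.769 rot [9.397e-01 3.421e-01 6.000e-04 3.000e-04]
deck [63.11151591 11.2191746 ]
```

Request:
step_arm --pt "0 0 0 0.08" --pt "0 0 0 0.13" --pt "0 0 0 0.14" --pt "0 0 0 0.14" --pt "0 0 0 0.14" --pt "0 0 0 0.1" --pt "0 0 0 0.038" --pt "0 0 0 0"

```text
clock: 10.0
eef_pos: [0.674, -0.0702, 0.1218]
tool_rot: [0.999, -0.034, 0.0, 0.0]
ft_force: [-1.1, -0.1, -0.9]
grip_width: 0.0235
```

Request:
step_arm --pt "0 0 0.004 0" --pt "0 0 0.003 0" --pt "0 0 0.003 0" --pt "0 0 0.002 0" --pt "0 0 0 0" --pt "0 0 0 0" --pt "0 0 0 0" --pt "0 0 0 0"

```text
clock: 10.8
eef_pos: [0.6739, -0.0702, 0.1095]
tool_rot: [0.999, -0.035, 0.0, 0.0]
ft_force: [-0.1, 0.0, -2.3]
grip_width: 0.0231
```

```bash
python3 - <<'E'
from h import *
p,f=now(); print('deck',w2d(p))
b,db=snap('scene','s4')
cv2.imwrite('pics/g4.png',cv2.resize(b[190:310,170:330,::-1],(800,600),interpolation=cv2.INTER_CUBIC))
p,f=now()
E
```

```text
t 10.8 p [ 0.6739 -0.0702  0.1095] phi -0.0699 F [-0.11  0.05 -2.3 ] T [-0.021 -0.038 -0.012] g 0.0231 q6 1.537 rot [ 9.994e-01 -3.500e-02  2.000e-04  0.000e+00]
deck [62.7768073 11.2345165]
t 10.85 p [ 0.6739 -0.0702  0.1095] phi -0.0699 F [ 0.13  0.13 -1.09] T [-0.039 -0.039 -0.01 ] g 0.0235 q6 1.537 rot [ 9.994e-01 -3.500e-02  2.000e-04  0.000e+00]
```

View pics/g4.png

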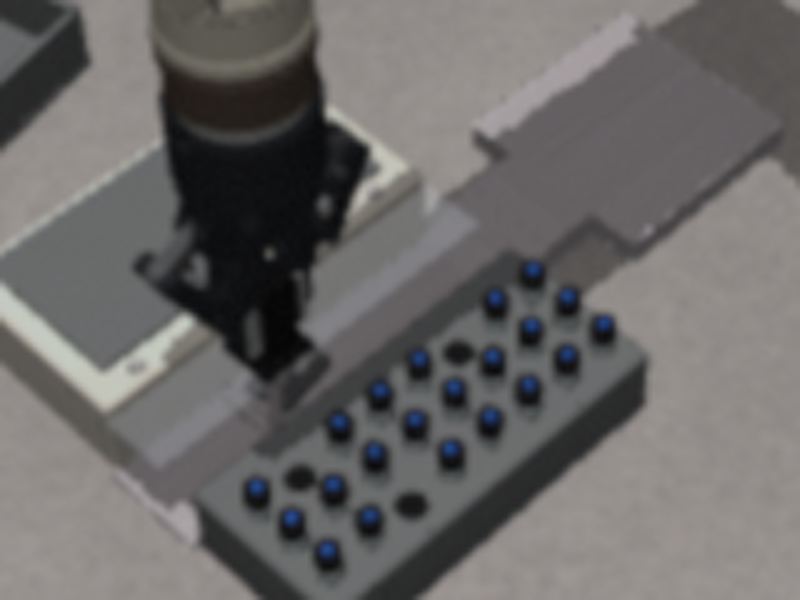

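The gripper hides the jaw in the scene view at about (290, 380), but the foot is turned under the guard with no contact force. I'll lower it to jaw height.

Request:
step_arm --pt "0 0 0.002 0" --pt "0 0 0.0015 0" --pt "0 0 0.001 0" --pt "0 0 0.0005 0" --pt "0 0 0 0" --pt "0 0 0 0" --pt "0 0 0 0" --pt "0 0 0 0"

```text
clock: 11.65
eef_pos: [0.6738, -0.0702, 0.1044]
tool_rot: [0.999, -0.035, 0.0, -0.0]
ft_force: [0.0, -0.3, -1.1]
grip_width: 0.0236
```

```bash
python3 - <<'E'
from h import *
p,f=now(); print('deck',w2d(p))
E
```

```text
t 11.65 p [ 0.6738 -0.0702  0.1044] phi -0.07 F [ 0.02 -0.33 -1.07] T [-0.007 -0.012  0.009] g 0.0236 q6 1.537 rot [ 9.994e-01 -3.500e-02  1.000e-04 -0.000e+00]
deck [62.66245869 11.19782205]
```

Request:
step_arm --pt "0 0 0.0004 0" --pt "0 0 0.0003 0" --pt "0 0 0 0" --pt "0 0 0 0" --pt "0 0 0 0" --pt "0 0 0 0" --pt "0 0 0 0" --pt "0 0 0 0"

```text
clock: 12.45
eef_pos: [0.6738, -0.0702, 0.1036]
tool_rot: [0.999, -0.035, 0.0, 0.0]
ft_force: [1.0, -0.4, -0.8]
grip_width: 0.0232
```

Request:
step_arm --pt "0 0 0.0002 0" --pt "0 0 0.0001 0" --pt "0 0 0 0" --pt "0 0 0 0" --pt "0 0 0 0" --pt "0 0 0 0" --pt "0 0 0 0" --pt "0 0 0 0"

```text
clock: 13.25
eef_pos: [0.6738, -0.0702, 0.1033]
tool_rot: [0.999, -0.035, 0.0, 0.0]
ft_force: [-0.6, 0.1, -0.6]
grip_width: 0.0234
```

Request:
step_arm --pt "0 0 0.0002 0" --pt "0 0 0.0001 0" --pt "0 0 0 0" --pt "0 0 0 0" --pt "0 0 0 0" --pt "0 0 0 0" --pt "0 0 0 0" --pt "0 0 0 0"

```text
clock: 14.05
eef_pos: [0.6738, -0.0702, 0.103]
tool_rot: [0.999, -0.035, -0.0, -0.0]
ft_force: [0.0, -0.7, -1.6]
grip_width: 0.0235
```

Request:
step_arm --pt "0 0 0.0002 0" --pt "0 0 0 0" --pt "0 0 0 0" --pt "0 0 0 0" --pt "0 0 0 0" --pt "0 0 0 0" --pt "0 0 0 0" --pt "0 0 0 0"

```text
clock: 14.85
eef_pos: [0.6738, -0.0702, 0.1028]
tool_rot: [0.999, -0.035, -0.0, 0.0]
ft_force: [0.0, -0.3, -1.3]
grip_width: 0.0231
```

Request:
step_arm --pt "0 0 0.0003 0" --pt "0 0 0 0" --pt "0 0 0 0" --pt "0 0 0 0" --pt "0 0 0 0" --pt "0 0 0 0" --pt "0 0 0 0" --pt "0 0 0 0"

```text
clock: 15.65
eef_pos: [0.6738, -0.0702, 0.1026]
tool_rot: [0.999, -0.035, 0.0, 0.0]
ft_force: [-1.2, -0.0, 0.7]
grip_width: 0.0229
```

Request:
step_arm --pt "0 0 0.0003 0" --pt "0 0 0 0" --pt "0 0 0 0" --pt "0 0 0 0" --pt "0 0 0 0" --pt "0 0 0 0" --pt "0 0 0 0" --pt "0 0 0 0"

```text
clock: 16.45
eef_pos: [0.6738, -0.0702, 0.1024]
tool_rot: [0.999, -0.035, 0.0, -0.0]
ft_force: [-0.7, -0.1, 3.2]
grip_width: 0.0236
```

The floor is felt at TCP z 0.1028 (z 3), which agrees with the calibration. I'll raise 1.9 mm and draw slowly (tool −x points to the mouth) until the foot meets the jaw.

Request:
step_arm --pt "0 0 -0.001 0" --pt "0 0.0015 -0.0009 0" --pt "-0.002 0 0 0" --pt "-0.003 0 0 0" --pt "-0.003 0 0 0" --pt "-0.002 0 0 0" --pt "-0.002 0 0 0" --pt "-0.002 0 0 0"

```text
clock: 17.25
eef_pos: [0.6596, -0.0707, 0.1042]
tool_rot: [0.999, -0.035, 0.0, 0.0]
ft_force: [1.4, -0.6, -0.6]
grip_width: 0.0236
```

Request:
step_arm --pt "-0.003 0 0 0" --pt "-0.003 0 0 0" --pt "-0.003 0 0 0" --pt "-0.003 0 0 0" --pt "-0.003 0 0 0" --pt "-0.003 0 0 0" --pt "-0.003 0 0 0" --pt "-0.003 0 0 0"

```text
clock: 18.05
eef_pos: [0.6355, -0.069, 0.1041]
tool_rot: [0.999, -0.035, 0.0, 0.0]
ft_force: [0.0, 0.1, -1.8]
grip_width: 0.0236
```

```bash
python3 - <<'E'
from h import *
p,f=now(); print('deck',w2d(p))
b,db=snap('scene','s5')
cv2.imwrite('pics/g5.png',cv2.resize(b[190:310,170:330,::-1],(800,600),interpolation=cv2.INTER_CUBIC))
E
```

```text
t 18.05 p [ 0.6355 -0.069   0.1041] phi -0.07 F [ 0.04  0.09 -1.84] T [-0.061 -0.098 -0.002] g 0.0236 q6 1.533 rot [ 0.9994 -0.035   0.      0.    ]
deck [24.39561384  9.7145107 ]
```

View pics/g5.png

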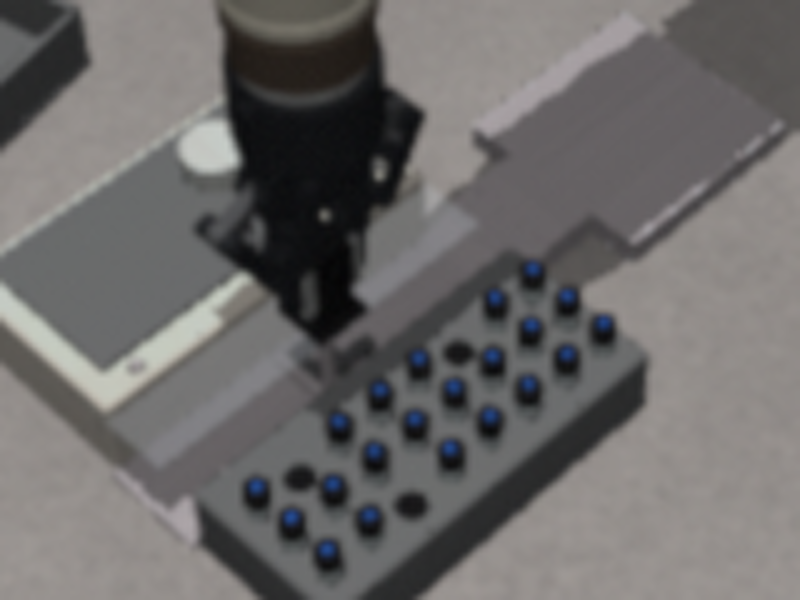

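The foot, at about (315, 365), has moved past the jaw's old far end. The jaw's dark prongs are ahead of it at about (350, 352) and nothing is left behind, so the draw is working. Carrying on along the level floor.

Request:
step_arm --pt "-0.004 0 0 0" --pt "-0.004 0 0 0" --pt "-0.004 0 0 0" --pt "-0.004 0 0 0" --pt "-0.004 0 0 0" --pt "-0.004 0 0 0" --pt "-0.004 0 0 0" --pt "-0.004 0 0 0"

```text
clock: 18.9
eef_pos: [0.6035, -0.0668, 0.1041]
tool_rot: [0.999, -0.035, -0.0, -0.0]
ft_force: [-0.3, -0.2, -1.7]
grip_width: 0.0231
```

Request:
step_arm --pt "-0.004 0 0 0" --pt "-0.004 0 0 0" --pt "-0.004 0 0 0" --pt "-0.004 0 0 0" --pt "-0.004 0 0 0" --pt "-0.004 0 0 0" --pt "-0.004 0 0 0" --pt "-0.004 0 0 0"

```text
clock: 19.7
eef_pos: [0.5716, -0.0645, 0.1041]
tool_rot: [0.999, -0.035, 0.0, 0.0]
ft_force: [0.6, 0.1, -1.3]
grip_width: 0.0234
```

```bash
python3 - <<'E'
from h import *
p,f=now(); print('deck',w2d(p))
b,db=snap('scene','s6');a,_=snap('top','t6')
cv2.imwrite('pics/g6.png',np.hstack([cv2.resize(b[200:290,200:290,::-1],(400,400),interpolation=cv2.INTER_CUBIC),cv2.resize(a[150:270,260:380,::-1],(400,400),interpolation=cv2.INTER_CUBIC)]))
E
```

```text
t 19.7 p [ 0.5716 -0.0645  0.1041] phi -0.07 F [ 0.64  0.13 -1.34] T [-0.015 -0.013  0.01 ] g 0.0234 q6 1.528 rot [ 0.9994 -0.035   0.      0.    ]
deck [-39.7059778    9.72362268]
```

View pics/g6.png

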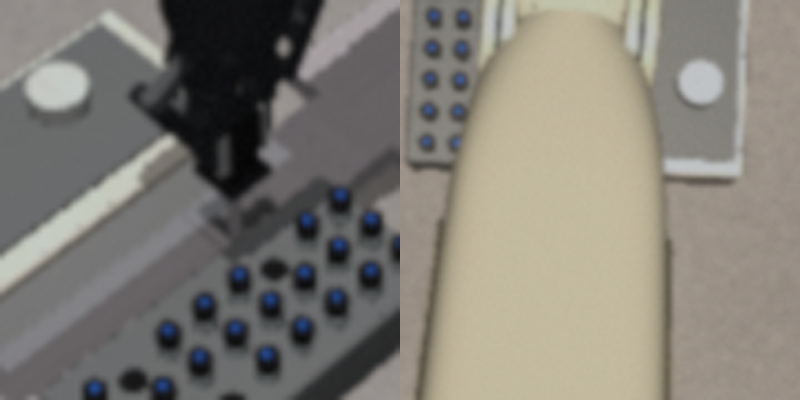

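The foot is at deck x −39.7 and nothing is left behind it. The gripper at (235, 190) still covers the jaw, and forces are at noise level. Going on, with the jaw's nose meeting the ramp soon, so slower.

Request:
step_arm --pt "-0.003 0 0 0" --pt "-0.003 0 0 0" --pt "-0.003 0 0 0" --pt "-0.003 0 0 0" --pt "-0.003 0 0 0" --pt "-0.003 0 0 0" --pt "-0.003 0 0 0" --pt "-0.003 0 0 0"

```text
clock: 20.6
eef_pos: [0.5476, -0.0629, 0.1041]
tool_rot: [0.999, -0.035, -0.0, -0.0]
ft_force: [1.6, 0.0, -1.3]
grip_width: 0.0234
```

Request:
step_arm --pt "-0.003 0 0 0" --pt "-0.003 0 0 0" --pt "-0.003 0 0 0" --pt "-0.003 0 0 0" --pt "-0.003 0 0 0" --pt "-0.003 0 0 0" --pt "-0.003 0 0 0" --pt "-0.003 0 0 0"

```text
clock: 21.4
eef_pos: [0.5243, -0.0612, 0.1043]
tool_rot: [0.999, -0.035, 0.001, -0.0]
ft_force: [3.7, -0.5, -1.6]
grip_width: 0.0233
```

```bash
python3 - <<'E'
from h import *
p,f=now(); print('deck',w2d(p))
b,db=snap('scene','s7');W=cloud('scene',db);D=(W[...,:2]-DO)@DR*1e3;h=W[...,2]*1e3
cv2.imwrite('pics/g7.png',cv2.resize(b[180:280,220:320,::-1],(600,600),interpolation=cv2.INTER_CUBIC))
E
```

```text
t 21.4 p [ 0.5243 -0.0612  0.1043] phi -0.0699 F [ 3.7  -0.5  -1.59] T [-0.027 -1.095  0.112] g 0.0233 q6 1.524 rot [ 9.994e-01 -3.490e-02  6.000e-04 -0.000e+00]
deck [-87.0490717    9.76945638]
```

View pics/g7.png

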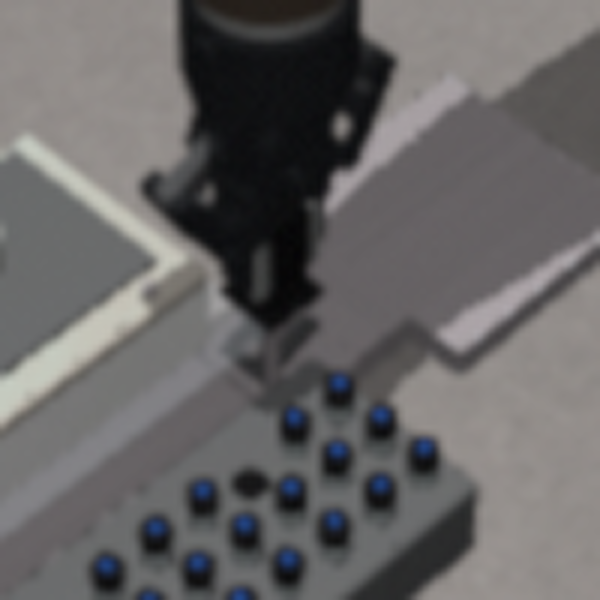

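Fx is 3.7 N with the jaw on the ramp. Fz is unchanged, so this is resistance from the jaw and not the foot on the chute. A level foot drags on the jaw's rising rear face, so I'll lift it along the ramp slope and watch the force.

Request:
step_arm --pt "0 0 -0.0008 0" --pt "0 0 -0.0005 0" --pt "-0.001 0 -0.0004 0" --pt "-0.002 0 -0.0008 0" --pt "0 0 0 0" --pt "0 0 0 0" --pt "0 0 0 0" --pt "0 0 0 0"

```text
clock: 22.25
eef_pos: [0.5209, -0.061, 0.1065]
tool_rot: [0.999, -0.035, -0.0, -0.0]
ft_force: [-0.5, 0.3, -1.1]
grip_width: 0.0232
```

```bash
python3 - <<'E'
from h import *
p,f=now(); print('deck',w2d(p))
z=np.load('pics/s7.npz');W=cloud('scene',z['d']);D=(W[...,:2]-DO)@DR*1e3;h=W[...,2]*1e3;P=z['p'].astype(int).sum(-1)/3
m=(D[...,0]<-85)&(D[...,0]>-160)&(D[...,1]>-42)&(D[...,1]<22)&(h<45)
for xx in range(-160,-84,6):
    print(xx,[(int(yy),round(float(np.median(h[k])),0),int(np.median(P[k]))) for yy in range(-42,22,7) for k in [m&(D[...,0]>=xx)&(D[...,0]<xx+6)&(D[...,1]>=yy)&(D[...,1]<yy+7)] if k.sum()>1])
E
```

```text
t 22.25 p [ 0.5209 -0.061   0.1065] phi -0.07 F [-0.46  0.26 -1.11] T [ 0.011 -0.012  0.036] g 0.0232 q6 1.524 rot [ 9.994e-01 -3.500e-02 -2.000e-04 -0.000e+00]
deck [-90.50037875   9.7139434 ]
-160 [(-35, 13.0, 90), (-21, 17.0, 99), (-14, 13.0, 99), (-7, 14.0, 99), (7, 15.0, 99)]
-154 [(-35, 16.0, 65), (-28, 17.0, 91), (-21, 15.0, 91), (-14, 16.0, 99), (0, 17.0, 99), (7, 17.0, 99), (14, 16.0, 99), (21, 14.0, 92)]
-148 [(-14, 16.0, 99), (-7, 16.0, 100), (0, 15.0, 101), (7, 15.0, 101), (14, 17.0, 100)]
-142 [(-14, 15.0, 95), (-7, 16.0, 101), (0, 14.0, 101), (7, 15.0, 101), (14, 18.0, 101)]
-136 [(-14, 17.0, 86), (-7, 17.0, 91), (0, 15.0, 101), (7, 16.0, 100), (14, 15.0, 100), (21, 10.0, 86)]
-130 [(-7, 18.0, 54), (0, 15.0, 95), (7, 14.0, 101), (14, 14.0, 99)]
-124 [(-14, 16.0, 54), (-7, 19.0, 45), (0, 12.0, 95), (7, 14.0, 100), (14, 12.0, 99)]
-118 [(-14, 12.0, 53), (-7, 14.0, 47), (0, 12.0, 89)]
-112 [(-7, 12.0, 47), (0, 9.0, 86)]
-106 [(-7, 10.0, 65)]
-100 [(-21, 9.0, 59), (-14, 11.0, 54)]
-94 [(-42, 41.0, 128), (-35, 41.0, 150), (-28, 41.0, 132), (-21, 26.0, 102), (-14, 11.0, 87), (-7, 36.0, 81)]
-88 [(-42, 42.0, 112), (-21, -1.0, 92), (-7, 10.0, 95)]
```

The force dropped to zero. The depth map shows the jaw as dark points on the ramp at deck x −130 to −112, as expected. I'll keep drawing slowly up the slope.

Request:
step_arm --pt "-0.0015 0 0 0" --pt "-0.0015 0 0 0" --pt "-0.002 0 0 0" --pt "-0.002 0 -0.0008 0" --pt "-0.002 0 -0.0008 0" --pt "-0.002 0 -0.0008 0" --pt "-0.002 0 -0.0008 0" --pt "-0.002 0 -0.0008 0"

```text
clock: 23.05
eef_pos: [0.5058, -0.0599, 0.1107]
tool_rot: [0.999, -0.035, -0.0, -0.0]
ft_force: [0.9, 0.0, -1.3]
grip_width: 0.0231
```

```bash
cat >> h.py <<'E'
def jawmap(tag):
    _,d=snap('scene',tag);z=np.load(f'pics/{tag}.npz');W=cloud('scene',z['d']);D=(W[...,:2]-DO)@DR*1e3;h=W[...,2]*1e3;P=z['p'].astype(int).sum(-1)/3
    m=(D[...,0]<-85)&(D[...,0]>-230)&(D[...,1]>-45)&(D[...,1]<8)&(h<32)&(h>2)&(P<62)
    for xx in range(-226,-84,6):
        k=m&(D[...,0]>=xx)&(D[...,0]<xx+6)
        if k.sum()>1: print(xx,k.sum(),'y',D[...,1][k].min().round(),D[...,1][k].max().round(),'z',np.median(h[k]).round(1))
E
python3 - <<'E'
from h import *
p,f=now(); print('deck',w2d(p)); jawmap('s8')
E
```

```text
t 23.05 p [ 0.5058 -0.0599  0.1107] phi -0.07 F [ 0.88  0.   -1.26] T [-0.008 -0.199 -0.005] g 0.0231 q6 1.523 rot [ 9.994e-01 -3.500e-02 -1.000e-04 -0.000e+00]
deck [-105.62042826    9.73401858]
-148 6 y -17.0 -1.0 z 26.6
-142 7 y -9.0 1.0 z 27.1
-136 8 y -13.0 2.0 z 23.3
-130 12 y -30.0 1.0 z 22.5
-124 5 y -26.0 -3.0 z 19.5
-118 9 y -27.0 -10.0 z 16.5
```

The jaw is climbing, with its nose at about x −150 and z 27, past the crest. Continuing.

Request:
step_arm --pt "-0.002 0 -0.0008 0" --pt "-0.002 0 -0.0008 0" --pt "-0.002 0 -0.0008 0" --pt "-0.002 0 -0.0008 0" --pt "-0.002 0 -0.0008 0" --pt "-0.002 0 -0.0008 0" --pt "-0.002 0 -0.0008 0" --pt "-0.002 0 -0.0008 0"

```text
clock: 23.9
eef_pos: [0.4895, -0.0587, 0.1169]
tool_rot: [0.999, -0.035, -0.0, -0.0]
ft_force: [-1.0, -0.2, -1.3]
grip_width: 0.0236
```

```bash
python3 - <<'E'
from h import *
p,f=now(); print('deck',w2d(p)); jawmap('s9')
E
```

```text
t 23.9 p [ 0.4895 -0.0587  0.1169] phi -0.07 F [-0.96 -0.21 -1.34] T [ 0.021 -0.003 -0.018] g 0.0236 q6 1.521 rot [ 9.994e-01 -3.500e-02 -4.000e-04 -0.000e+00]
deck [-121.94025078    9.75001512]
-166 3 y -7.0 -3.0 z 19.0
-160 6 y -5.0 0.0 z 24.8
-154 8 y -31.0 1.0 z 22.7
-148 12 y -29.0 -1.0 z 23.4
-142 4 y -31.0 -1.0 z 24.6
-136 12 y -29.0 -6.0 z 22.9
-130 11 y -27.0 -0.0 z 23.3
```

The jaw has tipped flat: even z, from x −166 to −126. I'll draw it 30 mm further onto the apron and rise to clear the crest.

Request:
step_arm --pt "-0.003 0 -0.0012 0" --pt "-0.003 0 -0.0012 0" --pt "-0.004 0 -0.0006 0" --pt "-0.004 0 0 0" --pt "-0.004 0 0 0" --pt "-0.004 0 0 0" --pt "-0.004 0 0 0" --pt "-0.003 0 0 0"

```text
clock: 24.75
eef_pos: [0.4608, -0.0568, 0.1201]
tool_rot: [0.999, -0.035, 0.0, 0.0]
ft_force: [1.9, 0.5, -1.2]
grip_width: 0.0236
```

```bash
python3 - <<'E'
from h import *
p,f=now(); print('deck',w2d(p)); jawmap('s10')
E
```

```text
t 24.75 p [ 0.4608 -0.0568  0.1201] phi -0.07 F [ 1.93  0.54 -1.16] T [-0.002 -0.173  0.002] g 0.0236 q6 1.518 rot [ 0.9994 -0.035   0.      0.    ]
deck [-150.74409915    9.71827065]
-196 2 y -5.0 1.0 z 23.9
-190 6 y -9.0 -1.0 z 22.1
-184 8 y -27.0 -1.0 z 22.7
-178 9 y -31.0 -2.0 z 21.5
-172 5 y -27.0 3.0 z 24.7
-166 9 y -30.0 -8.0 z 22.1
-160 10 y -30.0 -4.0 z 23.1
```

The jaw lies at about deck x −196 to −155, flat on the apron. I'll back the foot off and raise the rod straight up.

Request:
step_arm --pt "0.002 0 0 0" --pt "0.003 0 0 0" --pt "0.003 0 0 0" --pt "0 0 -0.01 0" --pt "0 0 -0.025 0" --pt "0 0 -0.03 0" --pt "0 0 -0.03 0" --pt "0 0 -0.02 0"

```text
clock: 25.6
eef_pos: [0.47, -0.0574, 0.238]
tool_rot: [0.999, -0.035, 0.002, 0.0]
ft_force: [0.6, 0.1, -1.3]
grip_width: 0.0237
```

```bash
python3 - <<'E'
from h import *
p,f=now(); plan(p,f,[.4523,.2804,.232],1.056,12)
E
```

```text
t 25.6 p [ 0.47   -0.0574  0.238 ] phi -0.07 F [ 0.64  0.14 -1.3 ] T [ 0.016 -0.047  0.043] g 0.0237 q6 1.519 rot [ 9.994e-01 -3.500e-02  1.700e-03  1.000e-04]
rows [[-0.0034, -0.028, 0.0005, -0.0938], [-0.0008, -0.0282, 0.0005, -0.0938], [0.0018, -0.0281, 0.0005, -0.0938], [0.0045, -0.0278, 0.0005, -0.0938], [0.0071, -0.0273, 0.0005, -0.0938], [0.0096, -0.0265, 0.0005, -0.0938], [0.012, -0.0255, 0.0005, -0.0938], [0.0144, -0.0243, 0.0005, -0.0938], [0.0166, -0.0228, 0.0005, -0.0938], [0.0186, -0.0212, 0.0005, -0.0938], [0.0205, -0.0193, 0.0005, -0.0938], [0.0223, -0.0173, 0.0005, -0.0938]]
```

Request:
step_arm --pt "-0.003 -0.028 0 -0.094" --pt "-0.001 -0.028 0 -0.094" --pt "0.002 -0.028 0 -0.094" --pt "0.004 -0.028 0 -0.094" --pt "0.007 -0.027 0 -0.094" --pt "0.01 -0.026 0 -0.094" --pt "0.012 -0.025 0 -0.094" --pt "0.014 -0.024 0 -0.094"

```text
clock: 26.4
eef_pos: [0.4578, 0.1674, 0.2358]
tool_rot: [0.942, 0.336, 0.0, 0.0]
ft_force: [0.1, -0.4, -0.9]
grip_width: 0.0233
```

Request:
step_arm --pt "0.017 -0.023 0 -0.094" --pt "0.018 -0.021 0 -0.094" --pt "0.015 -0.015 0 -0.094" --pt "0.015 -0.012 0 -0.092" --pt "0.008 -0.006 0 0" --pt "0 0 0 0" --pt "0 0 0 0" --pt "0 0 0 0"

```text
clock: 27.2
eef_pos: [0.4504, 0.2716, 0.2352]
tool_rot: [0.864, 0.503, -0.0, 0.0]
ft_force: [0.6, 0.2, -1.4]
grip_width: 0.0228
```

```bash
python3 - <<'E'
from h import *
p,f=now(); plan(p,f,[.4523,.2804,p[2]],1.056,2)
a,d=snap('scene','s11');W=cloud('scene',d);D=(W[...,:2]-DO)@DR*1e3
cv2.imwrite('pics/g11.png',np.hstack([cv2.resize(a[180:280,250:350,::-1],(400,400),interpolation=cv2.INTER_CUBIC),cv2.resize(a[200:320,330:450,::-1],(400,400),interpolation=cv2.INTER_CUBIC)]))
jawmap('s12')
E
```

```text
t 27.2 p [0.4504 0.2716 0.2352] phi 1.0542 F [ 0.57  0.19 -1.38] T [-0.05   0.022  0.007] g 0.0228 q6 1.06 rot [ 8.643e-01  5.030e-01 -1.000e-04  2.000e-04]
rows [[0.0043, -0.0013, -0.0, -0.0009], [0.0043, -0.0013, -0.0, -0.0009]]
```

View pics/g11.png

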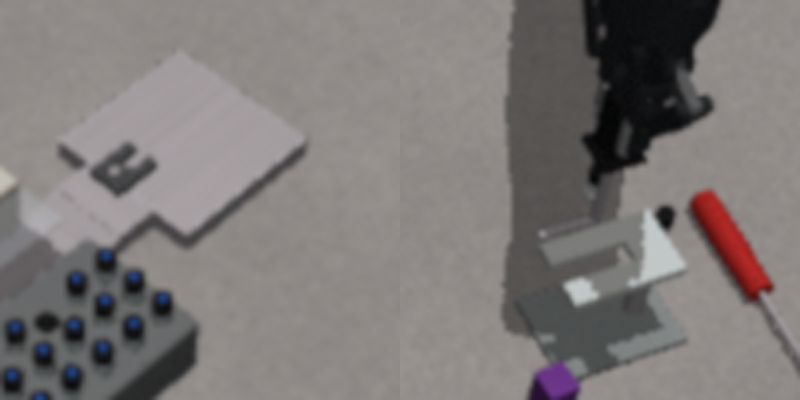

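The left crop shows the jaw flat on the apron at (125, 168), wholly out of the slot. The right crop shows the rod above the stand fork. I'll align, then lower.

Request:
step_arm --pt "0.004 -0.001 0 -0.002" --pt "0.004 -0.001 0 0" --pt "0 0 0 0" --pt "0 0 0 0" --pt "0 0 0 0" --pt "0 0 0 0" --pt "0 0 0 0" --pt "0 0 0 0"

```text
clock: 28.1
eef_pos: [0.4524, 0.2805, 0.235]
tool_rot: [0.863, 0.505, -0.0, -0.0]
ft_force: [-0.3, -0.1, -1.4]
grip_width: 0.0235
```

```bash
python3 - <<'E'
from h import *
p,f=now(); plan(p,f,[.4523,.2804,p[2]],1.056,1)
print('jaw mid px ->',w2d(at_z('scene',250+125/4,180+168/4,.026)))
E
```

```text
t 28.1 p [0.4524 0.2805 0.235 ] phi 1.058 F [-0.31 -0.06 -1.44] T [-0.003  0.002 -0.009] g 0.0235 q6 1.068 rot [ 0.8633  0.5047 -0.     -0.    ]
rows [[-0.0001, -0.0001, -0.0, 0.002]]
jaw mid px -> [-172.88975934   -9.79409013]
```

The jaw is at about deck (−173, −10), inside the window. Lowering into the fork.

Request:
step_arm --pt "0 0 0.01 0" --pt "0 0 0.015 0" --pt "0 0 0.015 0" --pt "0 0 0.015 0" --pt "0 0 0.015 0" --pt "0 0 0.015 0" --pt "0 0 0.015 0" --pt "0 0 0.01 0"

```text
clock: 28.9
eef_pos: [0.4516, 0.2799, 0.1231]
tool_rot: [0.863, 0.505, -0.001, 0.0]
ft_force: [0.0, -0.3, -0.9]
grip_width: 0.0236
```

Request:
step_arm --pt "0 0 0.004 0" --pt "0 0 0.003 0" --pt "0 0 0.002 0" --pt "0 0 0.0015 0" --pt "0 0 0.001 0" --pt "0 0 0 0" --pt "0 0 0 0" --pt "0 0 0 0"

```text
clock: 29.7
eef_pos: [0.4526, 0.2806, 0.1137]
tool_rot: [0.863, 0.505, 0.0, -0.0]
ft_force: [-0.6, -0.2, -1.3]
grip_width: 0.0234
```

Lowering about 0.8 mm more until it seats, then releasing.

Request:
step_arm --pt "0 0 0.0005 0" --pt "0 0 0.0003 0" --pt "0 0 0.0002 0" --pt "0 0 0 0" --pt "0 0 0 0" --pt "0 0 0 0" --pt "0 0 0 0" --pt "0 0 0 0"

```text
clock: 30.5
eef_pos: [0.4525, 0.2805, 0.1127]
tool_rot: [0.863, 0.505, 0.0, 0.0]
ft_force: [-1.6, -0.9, 3.3]
grip_width: 0.0235
```

Request:
step_arm --pt "0 0 0 0" --pt "0 0 0 0" --pt "0 0 0 0" --pt "0 0 0 0" --pt "0 0 0 0" --pt "0 0 0 0" --pt "0 0 0 0" --pt "0 0 0 0" --fingers 0.0854

```text
clock: 31.3
eef_pos: [0.4525, 0.2805, 0.1125]
tool_rot: [0.863, 0.505, 0.0, -0.0]
ft_force: [0.1, -0.2, -0.7]
grip_width: 0.0853
```

Request:
step_arm --pt "0 0 -0.003 0" --pt "0 0 -0.006 0" --pt "0 0 -0.01 0" --pt "0 0 -0.015 0" --pt "0 0 -0.02 0" --pt "0 0 -0.02 0" --pt "0 0 -0.02 0" --pt "0 0 -0.02 0"

```text
clock: 32.1
eef_pos: [0.4526, 0.2806, 0.2285]
tool_rot: [0.863, 0.505, 0.001, -0.0]
ft_force: [0.1, 0.5, 0.4]
grip_width: 0.0855
```

Request:
step_arm --pt "0 0.02 0 0" --pt "0 0.04 0 0" --pt "0 0.04 0 0" --pt "0 0.04 0 0" --pt "0 0.04 0 0" --pt "0 0.02 0 0" --pt "0 0 0 0" --pt "0 0 0 0"

```text
clock: 32.9
eef_pos: [0.6267, 0.1822, 0.2268]
tool_rot: [0.864, 0.504, -0.0, -0.0]
ft_force: [-1.1, 0.6, -0.3]
grip_width: 0.0856
```

```bash
python3 - <<'E'
from h import *
p,f=now()
for n in('top','scene'):
    a,d=snap(n,n+'9');W=cloud(n,d);h=W[...,2]
    m=(np.hypot(W[...,0]-.45,W[...,1]-.28)<.045)&(h>.146)&(h<.165)
    if m.sum()>3:print(n,m.sum(),W[m].mean(0).round(4),cv2.minAreaRect((W[m][:,:2]*1e3).astype(np.float32)))
c=lambda im,x0,y0,x1,y1:cv2.resize(im[y0:y1,x0:x1,::-1],(400,400),interpolation=cv2.INTER_CUBIC)
cv2.imwrite('pics/g12.png',np.hstack([c(a,330,200,450,320),c(a,230,140,380,290)]))
E
```

```text
t 32.9 p [0.6267 0.1822 0.2268] phi 1.0572 F [-1.1   0.6  -0.27] T [ 0.02  -0.008  0.032] g 0.0856 q6 0.796 rot [ 8.635e-01  5.043e-01 -1.000e-04 -2.000e-04]
scene 93 [0.4569 0.2826 0.1506] ((455.9858703613281, 281.3237609863281), (26.20102310180664, 24.638229370117188), 62.65451431274414)
```

View pics/g12.png

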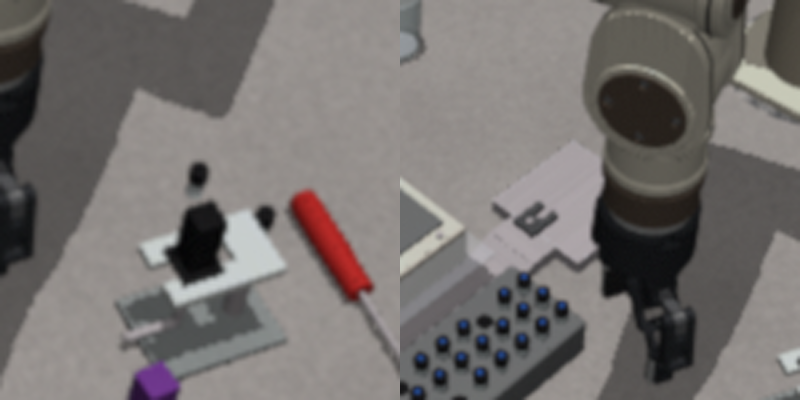

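The rod hangs upright as at the start: the handle reads (0.4569, 0.2826, 0.1506) against (0.4567, 0.2823, 0.1507) before, from the same camera. The jaw lies flat on the apron at (535, 218). Handing in.

```bash
python3 -c "
from workcell import order
print(order.job_done())"
```

```text
the job is handed in; nothing more can be done
None
```

The jaw is out of the slot and lying flat on the apron, and the rod is back in its stand. I handed the job in at about 33 s of the 72 s allowed; the hand-in reports no verdict.

**What I did:** I lowered the rod's foot into the slit behind the jaw, turned it under the guard and felt the chute floor with about 4.6 N. I then drew the jaw along the floor and up the ramp, whose foot the depth images put at about deck x −93.5. After backing off, I lifted the rod, hung it up, opened the gripper and moved it away.

**Last checks:**
- **Jaw:** its centre is at about deck x −173 to −175, y −10 to −15. It looked flat in the last picture, and the depth readings along it were level.
- **Rod:** its handle reads within 1 mm of its starting place in the same camera, upright and with the gripper clear. The final top-camera check found no handle points; I did not look into why, so this rests on the scene camera alone.
- **Forces:** the highest reading while drawing was 3.7 N, as the jaw climbed the ramp. It fell to zero once I lifted the foot along the slope. Readings came only at the end of each call, so a brief peak between them could have been missed.

**Disagreements:**
- My hand-read deck corners were up to 5 mm off. I used the depth fit instead, which matched the given sizes.
- The scene camera reads about 2 to 4 mm away from the top camera.
- I did not re-measure the bystanders at the end; those visible in the late pictures showed no sign of having moved.

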